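Clear the line spool and draw out the landing-net handle

TASK

Lift the line spool up off the telescopic landing-net handle standing in the rod rack and set it flat, right way up, in the shallow wooden tray. Then squeeze in the button on the handle's grip and draw the grip straight up to its second stop, which is as far as it goes. Finish while still holding it there fully drawn out with the button squeezed in, and leave the tin, the lead weights and the marlinspike where they are.

Things in the scene. Friction and masses are not known exactly. Their poses are not given: they have to be found in the camera images.
- handle: Fixed telescopic landing-net handle, upright in the middle of the rod rack. Aluminium outer tube 34 mm in diameter with a black collar 56 mm in diameter whose flat top is 70 mm above the shelf; out of the collar comes the sliding grip. Origin on the tube's axis at shelf level (z = 0), z up, x pointing horizontally to the side on which the grip's button is. It may stand turned any way.
- grip_mid (a point): Centre of the sliding grip at the height of its button, 102 mm above the shelf when pushed in; axes as handle, moves up with the grip. The grip is an upright cork block 24 mm along x (the button's direction), 18 mm along y, its underside 26 mm below and its top 20 mm above this point.
- button_face (a point): Centre of the outer face of the steel push button (14 mm in diameter) on the +x side of the grip, level with grip_mid, 17 mm out from the axis, so 5 mm proud of the grip's +x face. Pushed in towards -x of the handle, e.g. by a finger when the gripper closes on the two x faces of the grip.
- button (a joint): How far the button is pushed in, m: 0 out, 0.005 flush with the grip's face, 0.006 at most. A spring resists with 2 N at first and 8 N at the end. The grip is locked while the button is in less than about 0.003; the catch snaps into a hole at each stop when the button is let go there.
- grip (a joint): How far the grip is drawn up out of the outer tube, m: 0 pushed in (start), 0.060 first stop, 0.120 second stop, which is also the hard end of travel. With the button kept in it passes the first stop freely. It takes about 4 N to draw up and sinks by its weight if let go between stops.
- spool: Loose wooden spool wound with grey line, 62 mm in outer diameter (58 mm at the winding), 40 mm high, through bore 46 mm in diameter, 0.1 to 0.2 kg. Starts upright on the handle's collar, around the grip, hiding the button; the grip's top stands 12 mm above the spool's top, so it must rise more than 55 mm to come off. Origin at the centre of its underside, z along its bore.
- tray: Fixed shallow open wooden tray, 162 x 162 mm outside, 150 x 150 mm inside, walls 22 mm high, floor 6 mm thick. Origin at the centre of its underside on the shelf, z up.
- rack: Fixed pine rod-butt rack around the handle's foot: block about 120 x 170 mm and 30 mm high, oak gate bar along y on its robot side, no part higher than 55 mm. Origin at shelf level on the handle's axis.
- bait_tin: Bystander: closed dented aluminium bait tin, 103 x 143 mm, 53 mm high, origin at the centre of its underside.
- weight0: Bystander: lead cannonball trolling weight, 66 mm in diameter, 76 mm high with its brass eye, origin under its centre.
- weight1: Bystander: the second trolling weight, the same as weight0.
- marlinspike: Bystander: marlinspike with pale horn handle lying on the shelf, about 200 mm long along its y, 18 mm wide, 16 mm high, origin at its middle on the shelf.
There are look-alikes about, which are no part of the job. There is more than one size of the spool; the one meant has the size given above.

How it is judged (in metres and radians):
On the way, in this order (a step that is already met when the one before it is completed fails the run):
1. the spool is off the handle and stands flat in the tray, let go (x of spool in the frame of tray between -0.046 and 0.046 m and y of spool in the frame of tray between -0.046 and 0.046 m and z of spool in the frame of tray between 0.002 and 0.012 m and angle between spool's own z axis and vertical below 0.2 rad and contact force between the fingers and spool below 0.1 N and linear speed of spool below 0.03 m/s), for 0.2 s.
2. the button is squeezed in with the fingers (value of joint button above 0.0035 m and contact force between the fingers and handle above 1 N), for 0.1 s.
3. the grip is drawn up to its second stop (value of joint grip above 0.114 m), for 0.2 s.
At the end, for the whole second after the job is handed in: Finishes holding: fingers press on the grip (over 2 N), button in over 3.5 mm, grip still and drawn out over 114 mm (within 6 mm of the second stop); spool flat inside the tray on its floor, right way up within 0.2 rad, let go and at rest (all of step 1 and value of joint grip above 0.114 m and value of joint button above 0.0035 m and contact force between the fingers and handle above 2 N and velocity of joint grip between -0.02 and 0.02 m/s); the arm keeps its last pose, push and grip.
It fails at once if bait_tin is shifted by more than 25 mm or tipped (distance of bait_tin from where it was at the start of the episode above 0.025 m or angle between bait_tin's own z axis and vertical above 0.3 rad).
It fails at once if weight0 is shifted by more than 25 mm or tipped (distance of weight0 from where it was at the start of the episode above 0.025 m or angle between weight0's own z axis and vertical above 0.3 rad).
It fails at once if weight1 is shifted by more than 25 mm or tipped (distance of weight1 from where it was at the start of the episode above 0.025 m or angle between weight1's own z axis and vertical above 0.3 rad).
It fails at once if marlinspike is shifted by more than 25 mm or tipped (distance of marlinspike from where it was at the start of the episode above 0.025 m or angle between marlinspike's own z axis and vertical above 0.3 rad).
It also fails if it takes over 51 s, if anything falls off the work surface, if the arm or the gripper's body presses on something with over 40 N, if the wrist force passes 120 N, or if a joint passes its speed limit or range.

ROBOT

A 7-joint arm with a two-finger parallel gripper is mounted at the origin on the work surface. World frame = base frame: x ahead of the robot, y to its left, z up, the work surface at z = 0. Lengths are in mm, angles in rad, forces in N, time in s.
With the tool pointing down it reaches from about 400 to 850 mm from the base axis. Payload 4.5 kg.
Tool frame: the origin (TCP) lies midway between the tips of the shut fingers; the grasp point (between the pads) lies 19 mm behind it; z points along the fingers, y is the line along which they close (so a half turn about z gives the same grasp; the last joint's range is limited). The gripper opens to 88 mm and grips with 3 to 60 N. Pads are 18 mm wide; open, the fingers measure 123 mm over their backs; the gripper's body (75 mm by 187 mm) begins 45 mm behind the grasp point.
Start: joints at [-1.282, 0.689, -0.195, 1.565, 0.157, 0.902, -0.215], TCP at [157.511, 604.852, 212.343] pointing down, gripper open.
Joint ranges: [-3.01, 3.01], [-0.46, 2.08], [-1.47, 1.51], [0.13, 2.56], [-1, 4.14], [0.04, 2.09], [-2.66, 2.66]. Speed limits (rad/s): [2.57, 2.57, 3.14, 3.14, 3.14, 3.14, 3.14].

INTERFACE

Orientations are given as a unit quaternion [w, x, y, z].
In Python, from rig import observe, camera, hand_in gives the robot as it stands.
- The arm moves only by the tool send_rows, never from a script. Its argument "deltas" is a list of rows, each a list of 3 entries, a list of its own where there are three numbers: the shift along the world's x, y, z scaled (see below), then the turn, a rotation vector about the world's x, y, z scaled (see below), then the opening, from 0 (shut) to 1 (fully open). A call has 1 to 5 rows; each row is the pose to reach, as a shift and turn from the pose commanded when the call began; what a row does not reach only later rows make up. The controller multiplies each number of a shift by 80 mm and each number of a turn by 45 degrees. A row lasts 1/8 s, in which the tool goes at most 62.5 mm and 10.7 degrees, less where a joint would pass 70% of its speed; a pose out of reach is approached as far as the arm can. A call with a number of a shift or a turn outside -1 to 1 is refused whole. A call with a gripper value outside its range is refused whole. The fingers move at their own pace and stop on an object; the grip force is fixed at half the most. Time passes only in rows, so rows that repeat a pose let the fingers close. It gives the time, the measured TCP pose, the force, the opening and the grip force at its end, in the units of the state.
- observe(): the state, without advancing time (a new reading comes with each control period).
- camera(name): name is "scene" or "top"; returns a dict with "color" (420x560x3 uint8, red, green, blue), "fovy" (degrees; the focal length in pixels is half the picture's height over the tangent of half this angle, whatever the lens; pixels are square), "cx", "cy" (the principal point, pixels), "D" ([k1, k2, p1, p2, k3] as OpenCV has them; the pictures are not rectified), "rvec" (rotation vector, rad) and "tvec" (3), from world to camera coordinates, as OpenCV has them. Camera axes: x right, y down, z forward; pixel columns grow to the right and rows downward; lengths in mm; the calibration is good to about 2 mm. A picture is of the moment at which its call begins. There is no depth.
- hand_in(): hands the job in; it is judged then, once.
The state is a dict: "time_s": time; "joint_positions": joint angles; "qvel": joint speeds; "effort": joint torques, N m; "tool_pos": TCP position; "tool_rot": TCP orientation; "force": force on the tool from outside, world axes, zero at the start; "moment": the same for the moment, N m; "finger_gap": opening from 0.0 (shut) to 1.0 (fully open); "finger_force": force on a finger pad.
Only numpy, scipy, OpenCV 4.12 (cv2) and the standard library are available. Lean on these libraries where they do the work, as an engineer would, in place of code of your own. Each camera call takes 0.05 s, during which the arm holds its last target. There are 200 camera calls.

## Working session

There is one attempt and no reset: what is moved stays moved. The work goes in short steps, Python scripts to look and compute and a tool call to move; the robot and the scene stay as the last step left them, time stands still between calls to the robot, and variables do not carry over. Pictures are saved under pics/ and viewed, at most 10 in all, crops included, and the job is handed in when it is done.

Besides the shell and the picture viewer there is one more tool, called after ">>>" by a JSON object that holds its "op" and its "data", one argument or row to a line. send_rows: Moves the arm, as the interface text tells. Shifts and turns lie within -1 to 1; 1 stands for 80 mm of shift or 45 degrees of turn. Its arguments: {"type":"object","properties":{"deltas":{"type":"array","items":{"type":"array"}}},"required":["deltas"]}

```bash
mkdir -p pics; cat > h.py <<'E'
import numpy as np, cv2
from rig import observe, camera
def cam(n):
    c=camera(n); f=210/np.tan(np.radians(c['fovy'])/2)
    c['K']=np.array([[f,0,c['cx']],[0,f,c['cy']],[0,0,1.]]); c['R']=cv2.Rodrigues(np.array(c['rvec'],float))[0]
    c['t']=np.array(c['tvec'],float).reshape(3); c['D']=np.array(c['D'],float); c['o']=-c['R'].T@c['t']; return c
def ray(c,p):
    u=cv2.undistortPoints(np.array([[p]],float),c['K'],c['D'])[0,0]
    return c['R'].T@np.array([u[0],u[1],1.])
def onz(c,p,z):
    d=ray(c,p); return c['o']+d*(z-c['o'][2])/d[2]
def tri(c1,p1,c2,p2):
    d1=ray(c1,p1);d2=ray(c2,p2);s=np.linalg.lstsq(np.c_[d1,-d2],c2['o']-c1['o'],rcond=None)[0]
    a=c1['o']+s[0]*d1;b=c2['o']+s[1]*d2; return (a+b)/2,np.linalg.norm(a-b)
def proj(c,P): return cv2.projectPoints(np.array(P,float).reshape(-1,3),np.array(c['rvec'],float),c['t'],c['K'],c['D'])[0][:,0]
def save(c,n,box=None,k=1):
    im=c['color'][:,:,::-1]
    if box: x0,y0,x1,y1=box; im=im[y0:y1,x0:x1]
    cv2.imwrite('pics/'+n,cv2.resize(im,None,fx=k,fy=k,interpolation=cv2.INTER_CUBIC))
E
python3 - <<'E'
from h import *
for n in('scene','top'):
    c=cam(n); save(c,n+'0.png',k=1.4); print(n,c['o'].round(),c['R'][2].round(2),c['fovy'],c['D'])
s=observe(); print(s)
E
```

```text
scene [893. 339. 742.] [-0.39 -0.42 -0.82] 54.74805496242738 [-0.02414973  0.          0.          0.          0.        ]
top [373.  19. 968.] [ 0.22 -0.01 -0.97] 47.52907814473638 [-0.01939944  0.          0.          0.          0.        ]
{'time_s': 0.1, 'joint_positions': array([-1.28218373,  0.68987399, -0.19451677,  1.56620492,  0.1573318 ,
        0.90249453, -0.21508394]), 'qvel': array([-1.30497261e-03, -1.04567293e-03,  8.89349102e-05, -4.46951433e-03,
       -1.15010555e-04,  7.51880538e-04, -5.33447958e-06]), 'effort': array([-4.26740589e-03, -5.28496206e+01, -1.27194386e+00, -1.53835595e+01,
       -5.26048662e-02,  1.88395825e-03,  5.07123320e-05]), 'tool_pos': array([157.4465599 , 604.23754119, 211.61584478]), 'tool_rot': array([-2.94012072e-05,  1.27009672e-01,  9.91901161e-01, -7.93157745e-04]), 'force': array([0.47680451, 0.83155716, 0.15222698]), 'moment': array([-0.01136106,  0.02974168, -0.02016707]), 'finger_force': 0.0, 'finger_gap': 0.9973880945930365}
```

View pics/scene0.png

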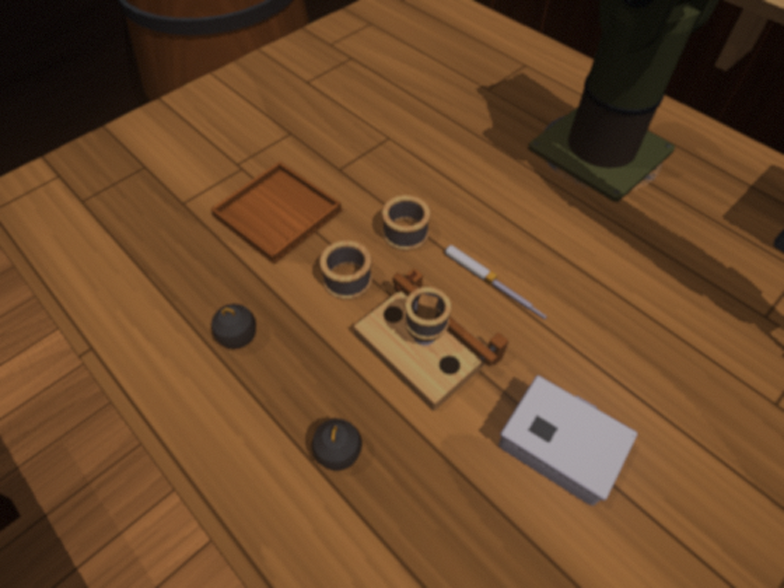

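View pics/top0.png

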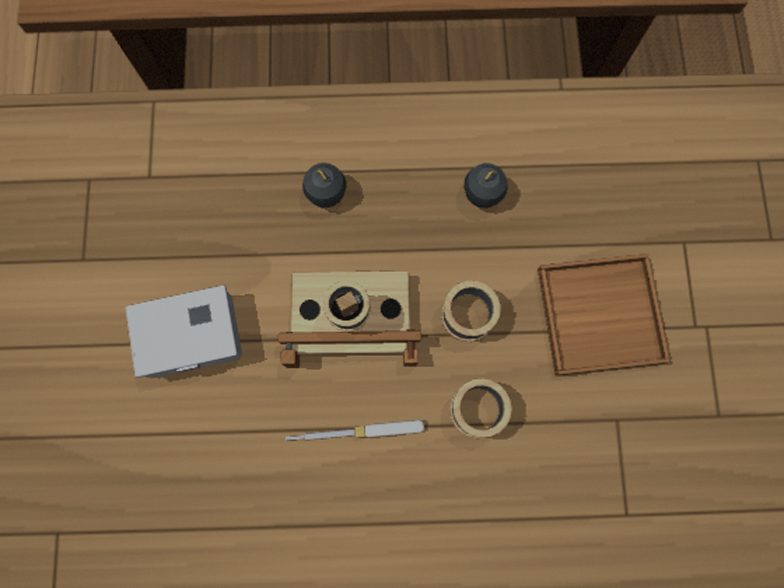

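```bash
python3 - <<'E'
from h import *
s=cam('scene');t=cam('top')
a=s['color'][190:260,260:350,::-1];b=t['color'][180:250,205:295,::-1]
im=np.hstack([cv2.resize(a,(400,311),interpolation=2),cv2.resize(b,(400,311),interpolation=2)])
c=s['color'][130:220,210:330,::-1];d=t['color'][185:320,305:380,::-1]
im2=np.hstack([cv2.resize(c,(400,289),interpolation=2),cv2.resize(d[:,:],(160,289),interpolation=2),np.zeros((289,240,3),np.uint8)])
cv2.imwrite('pics/crop1.png',np.vstack([im,im2]))
# tray corners rays (top view approx) and hsv stats
for n,c,p in(('grip',t,(247,216)),('rim',t,(247,216)),('wall',t,(214,221)),('grips',s,(305,216)),('pale rim',s,(290,220))):
    print(n,cv2.cvtColor(c['color'],cv2.COLOR_RGB2HSV)[p[1],p[0]])
P,e=tri(t,(347/1.4,304/1.4),s,(428/1.4,302/1.4)); print('grip top',P,e)
E
```

```text
grip [ 17 104 142]
rim [ 17 104 142]
wall [120   8  33]
grips [ 14 151 137]
pale rim [ 17 125 149]
grip top [559.95471771  66.2576881  111.28987059] 0.34159255334796473
```

View pics/crop1.png

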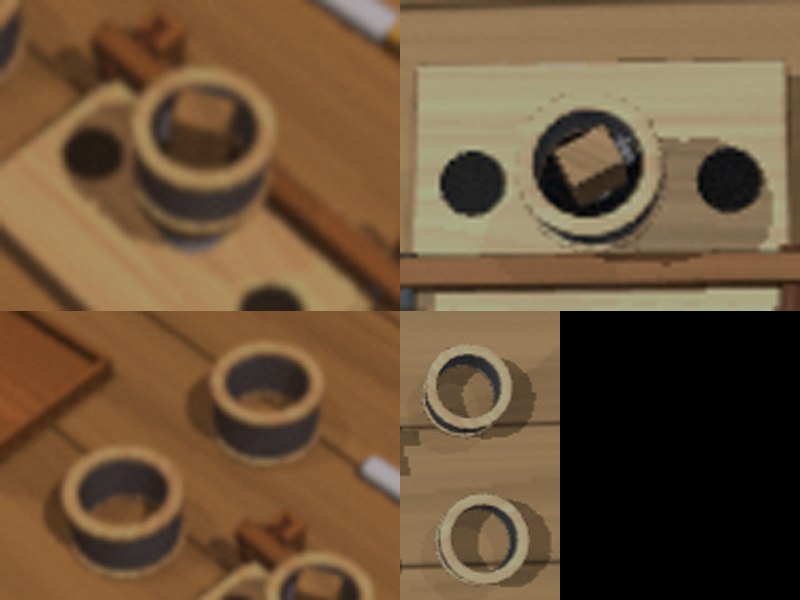

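```bash
python3 - <<'E'
from h import *
s=cam('scene');t=cam('top')
T=np.array([(538,267),(650,256),(671,360),(556,375)])/1.4;S=np.array([(341,208),(276,259),(213,212),(280,165)])/1.4
S2=np.roll(S,0,0)
for k in range(4):
    r=[tri(t,T[i],s,np.roll(S,k,0)[i]) for i in range(4)]
    if sum(e for _,e in r)<40: print('tray',k,[(p.round(),round(e,1)) for p,e in r],np.mean([p for p,_ in r],0))
print('tray top z22',np.mean([onz(t,p,22) for p in T],0), 'scene',np.mean([onz(s,p,22) for p in S],0))
def bore(c,box,name):
    x0,y0,x1,y1=box; g=cv2.cvtColor(c['color'],cv2.COLOR_RGB2HSV)[y0:y1,x0:x1]
    m=((g[:,:,2]<95)).astype(np.uint8)
    n,l,st,ce=cv2.connectedComponentsWithStats(m,connectivity=4)
    for i in range(1,n):
        if st[i,4]<40: continue
        pts=np.argwhere(l==i)[:,::-1].astype(np.float32)
        h=cv2.convexHull(pts); el=cv2.fitEllipse(h) if len(h)>4 else None
        print(name,st[i,:5]+[x0,y0,0,0,0],el and (np.round(np.add(el[0],(x0,y0)),1),np.round(el[1],1)))
bore(t,(228,195,268,240),'top'); bore(s,(285,200,325,245),'scene')
gp=np.array([(155,152),(203,125),(228,165),(178,190)])/4.444+[204.6,179.6]
W=np.array([onz(t,p,122) for p in gp]);print('grip',W.round(1),W.mean(0),np.linalg.norm(np.diff(W,axis=0),axis=1))
v=(W[1]-W[0]+W[2]-W[3]);print('x dir deg',np.degrees(np.arctan2(v[1],v[0])))
gs=np.array([(178,90),(236,95),(232,137),(172,133)])/4.444+[259.6,189.6]
Ws=np.array([onz(s,p,122) for p in gs]);print('grip s',Ws.round(1),Ws.mean(0),tri(t,gp.mean(0),s,gs.mean(0)))
# rim outer in crop: extents
for n,c,l,r,off in(('top',t,(123,167),(261,167),(204.6,179.6)),('sc',s,(133,142),(275,142),(259.6,189.6))):
    a=onz(c,np.array(l)/4.444+off,110);b=onz(c,np.array(r)/4.444+off,110);print(n,a,b,(a+b)/2,np.linalg.norm(a-b))
E
```

```text
tray 3 [(array([ 627., -210.,   13.]), np.float64(4.8)), (array([ 640., -381.,    5.]), np.float64(7.4)), (array([ 483., -391.,    9.]), np.float64(7.9)), (array([ 469., -227.,    4.]), np.float64(0.7))] [ 554.85272824 -302.53873635    7.94935283]
tray top z22 [ 554.03157119 -299.9354709    22.        ] scene [ 560.38296753 -287.40140781   22.        ]
top [235 205  25  24 347] (array([246.8, 216.4]), array([23.8, 24.6]))
top [240 224  23  11  51] (array([248.2, 220.8]), array([27.7, 28.6]))
scene [294 210  24  18 239] (array([305.6, 218.3]), array([17.7, 23.8]))
scene [290 224  29  16 193] (array([303.7, 228.2]), array([22.3, 29. ]))
scene [292 237  17   8  40] (array([301.2, 237.8]), array([13.5, 18.7]))
grip [[564.4  80.6 122. ]
 [575.1  60.8 122. ]
 [558.   50.9 122. ]
 [548.2  71.5 122. ]] [561.44849199  65.95877682 122.        ] [22.55181175 19.75418012 22.78335709]
x dir deg -63.05387530694687
grip s [[564.1  54.  122. ]
 [548.5  72.7 122. ]
 [565.   86.  122. ]
 [581.4  67.5 122. ]] [564.76400546  70.0535983  122.        ] (array([562.23177897,  66.95238971, 116.33282807]), np.float64(1.6180461961833923))
top [561.141207    94.84942514 110.        ] [559.39381787  37.73056533 110.        ] [560.26751243  66.28999523 110.        ] 57.14558176285165
sc [590.37149851  54.04607532 110.        ] [547.53064778  95.3302468  110.        ] [568.95107315  74.68816106 110.        ] 59.495557026820855
```

The loose spools at top-view pixels (471,310) and (481,408) (in the 1.4x picture) are visibly wider and standing on the shelf. The one at (347,304) is round the cork grip, narrower (rim about 59 mm), and is the one meant; the crop confirms it, with the button on the image-right (−y) side. The tray is at the right, (605,315).

>>> {"op": "send_rows", "data": {
  "deltas": [
    [[0.36, -0.48, 0], [0, 0, 0.07], 1],
    [[0.72, -0.96, 0], [0, 0, 0.15], 1],
    [[0.72, -0.96, 0], [0, 0, 0.15], 1]
  ]
}}

```text
time_s: 0.68
tool_pos: [219.1, 524.2, 212.2]
tool_rot: [0.001, 0.072, 0.997, -0.002]
force: [0.2, 1.1, 0.3]
finger_gap: 1.001
finger_force: 0.0
```

>>> {"op": "send_rows", "data": {
  "deltas": [
    [[0.36, -0.48, 0], [0, 0, 0.07], 1],
    [[0.72, -0.96, 0], [0, 0, 0.15], 1]
  ]
}}

```text
time_s: 0.92
tool_pos: [272.5, 451.7, 212.4]
tool_rot: [-0.0, 0.008, 1.0, 0.001]
force: [1.1, -0.5, 0.6]
finger_gap: 1.002
finger_force: 0.0
```

```bash
python3 - <<'E'
from h import *
o=observe();print(o['joint_positions'].round(2),o['tool_pos'],o['time_s'])
s=cam('scene');t=cam('top');print(tri(t,(246.8,216.4),s,(305.6,218.3)))
E
```

```text
[-0.93  0.57 -0.29  1.86  0.23  0.75  0.21] [272.47719857 451.70186333 212.42703521] 0.925
(array([562.26574086,  68.43413014, 107.31650369]), np.float64(0.4098487307828906))
```

>>> {"op": "send_rows", "data": {
  "deltas": [
    [[0.36, -0.48, 0], [0, 0, 0.07], 1],
    [[0.72, -0.96, 0], [0, 0, 0.15], 1]
  ]
}}

```text
time_s: 1.27
tool_pos: [330.2, 375.5, 212.5]
tool_rot: [0.0, -0.051, 0.999, 0.001]
force: [-0.4, -0.5, 0.9]
finger_gap: 1.001
finger_force: 0.0
```

>>> {"op": "send_rows", "data": {
  "deltas": [
    [[0.36, -0.48, 0], [0, 0, 0.07], 1],
    [[0.72, -0.96, 0], [0, 0, 0.15], 1]
  ]
}}

```text
time_s: 1.52
tool_pos: [388.5, 298.3, 212.6]
tool_rot: [0.0, -0.11, 0.994, 0.001]
force: [1.0, 0.1, -0.5]
finger_gap: 1.002
finger_force: 0.0
```

>>> {"op": "send_rows", "data": {
  "deltas": [
    [[0.36, -0.48, 0], [0, 0, 0.07], 1],
    [[0.72, -0.96, 0], [0, 0, 0.15], 1]
  ]
}}

```text
time_s: 1.78
tool_pos: [446.5, 221.4, 212.6]
tool_rot: [0.0, -0.168, 0.986, 0.001]
force: [0.2, 0.8, -1.2]
finger_gap: 0.997
finger_force: 0.0
```

>>> {"op": "send_rows", "data": {
  "deltas": [
    [[0.36, -0.48, 0], [0, 0, 0.07], 1],
    [[0.72, -0.96, 0], [0, 0, 0.15], 1]
  ]
}}

```text
time_s: 2.02
tool_pos: [504.4, 144.6, 212.6]
tool_rot: [0.001, -0.225, 0.974, 0.001]
force: [0.6, -1.1, 1.0]
finger_gap: 0.998
finger_force: 0.0
```

>>> {"op": "send_rows", "data": {
  "deltas": [
    [[0.36, -0.48, 0], [0, 0, 0.07], 1],
    [[0.72, -0.96, 0], [0, 0, 0.15], 1],
    [[0.72, -0.96, 0], [0, 0, 0.15], 1],
    [[0.72, -0.96, 0], [0, 0, 0.15], 1]
  ]
}}

```text
time_s: 2.52
tool_pos: [560.6, 69.1, 212.3]
tool_rot: [0.0, -0.281, 0.96, 0.001]
force: [-0.8, 0.2, 0.6]
finger_gap: 0.997
finger_force: 0.0
```

>>> {"op": "send_rows", "data": {
  "deltas": [
    [[0.02, -0.02, -0.4], [0, 0, 0], 1],
    [[0.02, -0.02, -0.8], [0, 0, 0], 1],
    [[0.02, -0.02, -0.8], [0, 0, 0], 1]
  ]
}}

```text
time_s: 2.9
tool_pos: [560.0, 67.5, 146.9]
tool_rot: [-0.002, -0.283, 0.959, 0.001]
force: [0.9, 0.9, 0.4]
finger_gap: 0.997
finger_force: 0.0
```

>>> {"op": "send_rows", "data": {
  "deltas": [
    [[0, 0, -0.3], [0, 0, 0], 1],
    [[0, 0, -0.6], [0, 0, 0], 1],
    [[0, 0, -0.9], [0, 0, 0], 1],
    [[0, 0, -0.9], [0, 0, 0], 1]
  ]
}}

```text
time_s: 3.4
tool_pos: [561.8, 66.9, 76.5]
tool_rot: [-0.001, -0.282, 0.959, 0.0]
force: [-0.0, -0.4, -0.6]
finger_gap: 1.0
finger_force: 0.0
```

```bash
python3 - <<'E'
from h import *
s=cam('scene');t=cam('top')
a=s['color'][150:270,230:380,::-1];b=t['color'][150:270,175:325,::-1]
cv2.imwrite('pics/g1.png',np.hstack([cv2.resize(a,(400,320)),cv2.resize(b,(400,320))]))
E
```

```text
(no output)
```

View pics/g1.png

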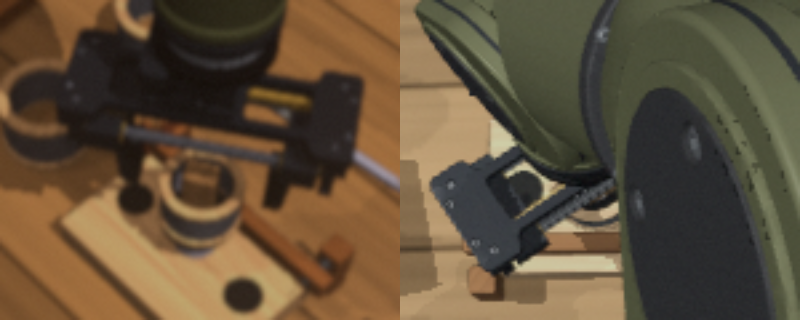

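The scene view shows the spool at about (200,200) in the crop, midway between the fingers at (130,165) and (275,185). The top view is mostly blocked by the arm. Closing.

>>> {"op": "send_rows", "data": {
  "deltas": [
    [[0, 0, 0], [0, 0, 0], 0],
    [[0, 0, 0], [0, 0, 0], 0],
    [[0, 0, 0], [0, 0, 0], 0],
    [[0, 0, 0], [0, 0, 0], 0],
    [[0, 0, 0], [0, 0, 0], 0]
  ]
}}

```text
time_s: 4.12
tool_pos: [562.5, 66.0, 76.9]
tool_rot: [0.0, -0.281, 0.96, 0.0]
force: [-0.9, 1.1, 6.0]
finger_gap: 0.682
finger_force: 30.0
```

>>> {"op": "send_rows", "data": {
  "deltas": [
    [[0, 0, 0.1], [0, 0, 0], 0],
    [[0, 0, 0.3], [0, 0, 0], 0],
    [[0, 0, 0.5], [0, 0, 0], 0],
    [[0, 0, 0.75], [0, 0, 0], 0],
    [[0, 0, 1], [0, 0, 0], 0]
  ]
}}

```text
time_s: 4.75
tool_pos: [562.4, 65.6, 158.0]
tool_rot: [0.0, -0.281, 0.96, -0.0]
force: [0.5, 0.7, -1.8]
finger_gap: 0.681
finger_force: 30.0
```

```bash
python3 - <<'E'
from h import *
o=observe();print(o['joint_positions'].round(2),o['tool_pos'],o['finger_gap']*88,o['finger_force'],o['force'])
s=cam('scene');save(s,'g2.png',(210,110,390,260),3)
E
```

```text
[ 0.08  0.72 -0.47  1.79  0.46  0.74  1.51] [562.42655833  65.55871582 157.96673706] 59.93951715772289 29.999737115576863 [ 0.46634144  0.66197071 -1.78744591]
```

View pics/g2.png

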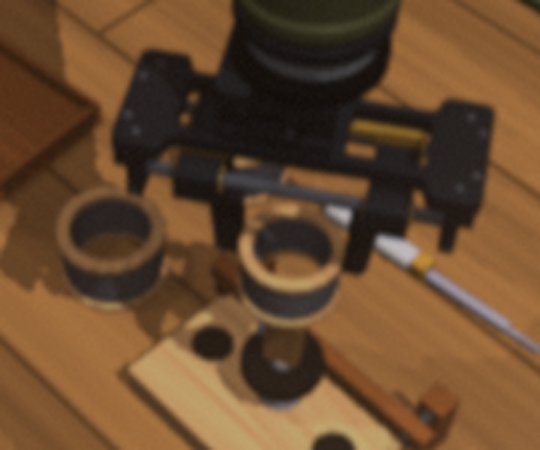

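>>> {"op": "send_rows", "data": {
  "deltas": [
    [[0, -0.3, 0], [0, 0, 0], 0],
    [[-0.02, -0.92, 0], [0, 0, 0], 0]
  ]
}}

```text
time_s: 5.05
tool_pos: [561.4, -5.7, 157.3]
tool_rot: [0.001, -0.284, 0.959, 0.001]
force: [0.2, -0.6, -1.7]
finger_gap: 0.683
finger_force: 30.0
```

>>> {"op": "send_rows", "data": {
  "deltas": [
    [[0, -0.46, 0], [0, 0, 0], 0],
    [[-0.02, -0.92, 0], [0, 0, 0], 0]
  ]
}}

```text
time_s: 5.3
tool_pos: [559.1, -83.0, 156.7]
tool_rot: [0.0, -0.281, 0.96, -0.0]
force: [0.2, -0.3, -2.9]
finger_gap: 0.682
finger_force: 30.0
```

>>> {"op": "send_rows", "data": {
  "deltas": [
    [[0, -0.46, 0], [0, 0, 0], 0],
    [[-0.02, -0.92, 0], [0, 0, 0], 0]
  ]
}}

```text
time_s: 5.55
tool_pos: [557.5, -156.5, 156.8]
tool_rot: [0.0, -0.281, 0.96, -0.0]
force: [0.5, 0.3, -2.2]
finger_gap: 0.684
finger_force: 30.0
```

>>> {"op": "send_rows", "data": {
  "deltas": [
    [[0, -0.46, 0], [0, 0, 0], 0],
    [[-0.02, -0.92, 0], [0, 0, 0], 0]
  ]
}}

```text
time_s: 5.8
tool_pos: [555.9, -230.1, 156.7]
tool_rot: [0.0, -0.281, 0.96, -0.0]
force: [0.7, 0.4, -1.6]
finger_gap: 0.683
finger_force: 30.0
```

>>> {"op": "send_rows", "data": {
  "deltas": [
    [[0, -0.46, 0], [0, 0, 0], 0],
    [[-0.02, -0.8, 0], [0, 0, 0], 0],
    [[-0.02, -0.92, 0], [0, 0, 0], 0],
    [[-0.02, -0.92, 0], [0, 0, 0], 0]
  ]
}}

```text
time_s: 6.3
tool_pos: [554.3, -302.0, 156.4]
tool_rot: [0.0, -0.281, 0.96, 0.0]
force: [0.2, 0.4, -2.2]
finger_gap: 0.681
finger_force: 30.0
```

>>> {"op": "send_rows", "data": {
  "deltas": [
    [[0, 0, -0.3], [0, 0, 0], 0],
    [[0, 0, -0.6], [0, 0, 0], 0],
    [[0, 0, -0.9], [0, 0, 0], 0],
    [[0, 0, -0.9], [0, 0, 0], 0]
  ]
}}

```text
time_s: 6.8
tool_pos: [553.4, -299.6, 83.0]
tool_rot: [-0.001, -0.283, 0.959, 0.002]
force: [-0.3, -0.3, -2.1]
finger_gap: 0.684
finger_force: 30.0
```

```bash
python3 - <<'E'
from h import *
o=observe();print(o['joint_positions'].round(2),o['tool_pos'],o['finger_gap']*88,o['finger_force'],o['force'])
s=cam('scene');t=cam('top');a=s['color'][70:220,120:300,::-1];b=t['color'][150:300,350:530,::-1]
cv2.imwrite('pics/g3.png',np.hstack([cv2.resize(a,(400,333)),cv2.resize(b,(400,333))]))
E
```

```text
[ 0.68  0.9  -0.48  1.64  0.55  0.75  2.08] [ 553.40920882 -299.63424091   82.98000252] 60.18916787996966 29.999594930559397 [-0.31419095 -0.32008723 -2.09421721]
```

View pics/g3.png

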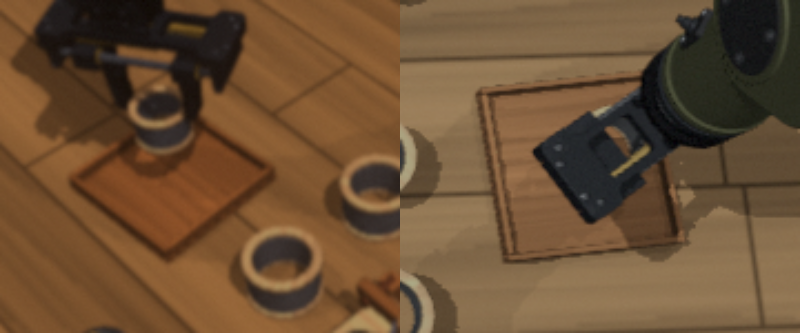

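The spool is held level over the tray's middle: about (160,120) in the scene crop and (610,160) in the top crop. Lowering.

>>> {"op": "send_rows", "data": {
  "deltas": [
    [[0, 0, -0.2], [0, 0, 0], 0],
    [[0, 0, -0.5], [0, 0, 0], 0],
    [[0, 0, -0.75], [0, 0, 0], 0],
    [[0, 0, -0.75], [0, 0, 0], 0]
  ]
}}

```text
time_s: 7.4
tool_pos: [553.0, -301.8, 22.6]
tool_rot: [-0.001, -0.281, 0.96, 0.001]
force: [-0.8, -0.1, -1.9]
finger_gap: 0.677
finger_force: 30.0
```

>>> {"op": "send_rows", "data": {
  "deltas": [
    [[0, 0, -0.04], [0, 0, 0], 0],
    [[0, 0, -0.06], [0, 0, 0], 0],
    [[0, 0, -0.08], [0, 0, 0], 0],
    [[0, 0, -0.08], [0, 0, 0], 0]
  ]
}}

```text
time_s: 7.9
tool_pos: [554.4, -302.4, 18.2]
tool_rot: [0.0, -0.281, 0.96, -0.0]
force: [0.8, -0.6, -1.9]
finger_gap: 0.679
finger_force: 30.0
```

>>> {"op": "send_rows", "data": {
  "deltas": [
    [[0, 0, -0.03], [0, 0, 0], 0],
    [[0, 0, -0.04], [0, 0, 0], 0],
    [[0, 0, -0.04], [0, 0, 0], 0]
  ]
}}

```text
time_s: 8.28
tool_pos: [554.2, -302.3, 14.6]
tool_rot: [-0.0, -0.281, 0.96, 0.0]
force: [0.4, 0.2, -1.8]
finger_gap: 0.682
finger_force: 30.0
```

>>> {"op": "send_rows", "data": {
  "deltas": [
    [[0, 0, -0.02], [0, 0, 0], 0],
    [[0, 0, -0.03], [0, 0, 0], 0],
    [[0, 0, -0.03], [0, 0, 0], 0]
  ]
}}

```text
time_s: 8.65
tool_pos: [554.5, -302.4, 12.9]
tool_rot: [0.0, -0.281, 0.96, -0.0]
force: [-1.7, -0.4, 4.4]
finger_gap: 0.68
finger_force: 30.0
```

Touchdown (+6 N). Release and rise.

>>> {"op": "send_rows", "data": {
  "deltas": [
    [[0, 0, 0], [0, 0, 0], 1],
    [[0, 0, 0], [0, 0, 0], 1],
    [[0, 0, 0], [0, 0, 0], 1],
    [[0, 0, 0], [0, 0, 0], 1],
    [[0, 0, 0], [0, 0, 0], 1]
  ]
}}

```text
time_s: 9.28
tool_pos: [554.3, -302.3, 12.3]
tool_rot: [-0.0, -0.281, 0.96, 0.0]
force: [0.5, 0.5, 0.4]
finger_gap: 1.0
finger_force: 0.0
```

>>> {"op": "send_rows", "data": {
  "deltas": [
    [[0, 0, 0.1], [0, 0, 0], 1],
    [[0, 0, 0.3], [0, 0, 0], 1],
    [[0, 0, 0.6], [0, 0, 0], 1],
    [[0, 0, 1], [0, 0, 0], 1]
  ]
}}

```text
time_s: 9.78
tool_pos: [554.1, -302.3, 93.8]
tool_rot: [-0.0, -0.281, 0.96, 0.0]
force: [0.2, 0.8, 0.2]
finger_gap: 1.003
finger_force: 0.0
```

>>> {"op": "send_rows", "data": {
  "deltas": [
    [[0, 0, 0.5], [0, 0, 0], 1],
    [[0, 0, 1], [0, 0, 0], 1],
    [[0, 0, 1], [0, 0, 0], 1]
  ]
}}

```text
time_s: 10.15
tool_pos: [556.9, -302.9, 177.1]
tool_rot: [0.003, -0.281, 0.96, -0.002]
force: [-0.1, 0.1, 0.2]
finger_gap: 0.997
finger_force: 0.0
```

```bash
python3 - <<'E'
from h import *
o=observe();print(o['tool_pos'])
s=cam('scene');t=cam('top')
a=[cv2.resize(c['color'][y:y+h,x:x+w,::-1],(400,300),interpolation=2) for c,x,y,w,h in((s,270,195,80,60),(t,208,185,80,60),(s,150,100,120,90),(t,370,170,120,90))]
cv2.imwrite('pics/g4.png',np.vstack([np.hstack(a[:2]),np.hstack(a[2:])]))
E
```

```text
[ 556.94404865 -302.90747039  177.08395453]
```

View pics/g4.png

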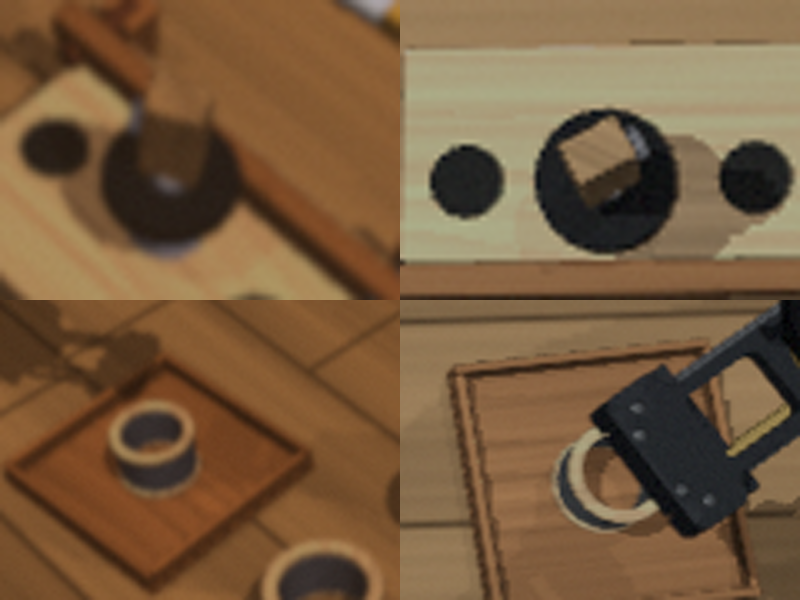

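The spool stands flat in the tray, at about (155,447) in the bottom-left crop. The grip is free: the top crop shows its cork top with corners at (558,152), (612,115), (640,158) and (588,187), the steel button at (637,143), and the collar disc centred at (607,180).

```bash
python3 - <<'E'
from h import *
s=cam('scene');t=cam('top')
f=lambda p,o:np.array(p)/5+o-.4
to=np.array([208,185]);so=np.array([270,195])
ct=f((207.5,180),to);cs=f((171,182),so)
print('collar',onz(t,ct,70),onz(s,cs,70),tri(t,ct,s,cs))
W=np.array([onz(t,f(p,to),122) for p in((158,152),(212,115),(240,158),(188,187))])
print('grip',W.mean(0),np.linalg.norm(np.diff(W,axis=0),axis=1))
for v in(W[1]-W[0],W[2]-W[3]):print(np.degrees(np.arctan2(v[1],v[0])))
v=W[1]-W[2]+W[0]-W[3];print(np.degrees(np.arctan2(v[1],v[0]))-90)
b=onz(t,f((237,143),to),102);print('button',b)
o=observe();print(o['tool_pos'],o['tool_rot'],o['joint_positions'].round(2))
E
```

```text
collar [562.1904193   66.13700131  70.        ] [566.69903415  70.91121424  70.        ] (array([563.37175693,  67.18528725,  62.34591176]), np.float64(1.543004423850669))
grip [561.36507845  66.10249155 122.        ] [23.85072054 19.0996809  21.58465288]
-56.367111052985685
-61.89737914009194
-55.272405758662515
button [569.17640703  53.21850839 102.        ]
[ 553.36807037 -302.23195237  171.55005445] [-8.90851410e-04 -2.81122432e-01  9.59671343e-01  5.46118669e-04] [ 0.72  0.79 -0.54  1.58  0.48  0.92  2.15]
```

>>> {"op": "send_rows", "data": {
  "deltas": [
    [[0, 0.4, 0], [0, 0, 0], 1],
    [[0.02, 0.92, 0], [0, 0, 0], 1]
  ]
}}

```text
time_s: 10.6
tool_pos: [554.8, -229.0, 170.9]
tool_rot: [-0.001, -0.28, 0.96, 0.001]
force: [-0.1, -0.5, 1.0]
finger_gap: 1.003
finger_force: 0.0
```

>>> {"op": "send_rows", "data": {
  "deltas": [
    [[0, 0.46, 0], [0, 0, 0], 1],
    [[0.02, 0.92, 0], [0, 0, 0], 1]
  ]
}}

```text
time_s: 10.85
tool_pos: [556.5, -153.9, 171.1]
tool_rot: [-0.001, -0.281, 0.96, 0.001]
force: [0.8, 0.2, 1.0]
finger_gap: 1.002
finger_force: 0.0
```

>>> {"op": "send_rows", "data": {
  "deltas": [
    [[0, 0.46, 0], [0, 0, 0], 1],
    [[0.02, 0.92, 0], [0, 0, 0], 1]
  ]
}}

```text
time_s: 11.1
tool_pos: [558.1, -80.4, 171.2]
tool_rot: [-0.001, -0.281, 0.96, 0.0]
force: [-0.2, -0.3, 0.1]
finger_gap: 0.998
finger_force: 0.0
```

>>> {"op": "send_rows", "data": {
  "deltas": [
    [[0, 0.46, 0], [0, 0, 0], 1],
    [[0.02, 0.92, 0], [0, 0, 0], 1]
  ]
}}

```text
time_s: 11.35
tool_pos: [559.7, -6.9, 171.2]
tool_rot: [-0.001, -0.281, 0.96, 0.0]
force: [0.5, 0.1, -0.4]
finger_gap: 0.998
finger_force: 0.0
```

>>> {"op": "send_rows", "data": {
  "deltas": [
    [[0, 0.46, 0], [0, 0, 0], 1],
    [[0.02, 0.92, 0], [0, 0, 0], 1],
    [[0.02, 0.92, 0], [0, 0, 0], 1],
    [[0.02, 0.92, 0], [0, 0, 0], 1]
  ]
}}

```text
time_s: 11.85
tool_pos: [561.7, 64.3, 171.4]
tool_rot: [-0.001, -0.281, 0.96, -0.0]
force: [0.4, -0.6, -0.0]
finger_gap: 0.999
finger_force: 0.0
```

>>> {"op": "send_rows", "data": {
  "deltas": [
    [[0, 0.02, -0.3], [0, 0, 0], 1],
    [[0, 0.02, -0.6], [0, 0, 0], 1],
    [[0, 0.02, -0.9], [0, 0, 0], 1],
    [[0, 0.02, -0.9], [0, 0, 0], 1],
    [[0, 0.02, -0.9], [0, 0, 0], 1]
  ]
}}

```text
time_s: 12.48
tool_pos: [562.7, 66.3, 100.8]
tool_rot: [0.0, -0.28, 0.96, -0.0]
force: [-0.0, -0.9, 0.5]
finger_gap: 0.999
finger_force: 0.0
```

>>> {"op": "send_rows", "data": {
  "deltas": [
    [[0, 0, -0.1], [0, 0, 0], 1],
    [[0, 0, -0.2], [0, 0, 0], 1],
    [[0, 0, -0.2], [0, 0, 0], 1]
  ]
}}

```text
time_s: 12.85
tool_pos: [561.8, 67.1, 83.8]
tool_rot: [-0.001, -0.281, 0.96, -0.0]
force: [1.4, 0.2, 0.1]
finger_gap: 0.997
finger_force: 0.0
```

>>> {"op": "send_rows", "data": {
  "deltas": [
    [[0, 0, 0], [0, 0, 0], 0],
    [[0, 0, 0], [0, 0, 0], 0],
    [[0, 0, 0], [0, 0, 0], 0],
    [[0, 0, 0], [0, 0, 0], 0],
    [[0, 0, 0], [0, 0, 0], 0]
  ]
}}

```text
time_s: 13.48
tool_pos: [562.3, 67.3, 84.4]
tool_rot: [0.0, -0.281, 0.96, 0.0]
force: [-0.2, 0.4, 0.9]
finger_gap: 0.459
finger_force: 0.0
```

>>> {"op": "send_rows", "data": {
  "deltas": [
    [[0, 0, 0], [0, 0, 0], 0],
    [[0, 0, 0], [0, 0, 0], 0],
    [[0, 0, 0], [0, 0, 0], 0],
    [[0, 0, 0], [0, 0, 0], 0],
    [[0, 0, 0], [0, 0, 0], 0]
  ]
}}

```text
time_s: 14.1
tool_pos: [562.7, 66.5, 84.4]
tool_rot: [0.0, -0.281, 0.96, -0.0]
force: [3.1, -3.1, -0.5]
finger_gap: 0.278
finger_force: 30.0
```

The gap is 24.5 mm, so the button is flush. Drawing up.

>>> {"op": "send_rows", "data": {
  "deltas": [
    [[0, 0, 0.05], [0, 0, 0], 0],
    [[0, 0, 0.12], [0, 0, 0], 0],
    [[0, 0, 0.2], [0, 0, 0], 0],
    [[0, 0, 0.28], [0, 0, 0], 0],
    [[0, 0, 0.35], [0, 0, 0], 0]
  ]
}}

```text
time_s: 14.72
tool_pos: [561.9, 68.9, 112.8]
tool_rot: [0.0, -0.282, 0.959, 0.001]
force: [0.6, 1.2, -0.9]
finger_gap: 0.015
finger_force: 0.0
```

>>> {"op": "send_rows", "data": {
  "deltas": [
    [[0, 0, 0.1], [0, 0, 0], 0],
    [[0, 0, 0.2], [0, 0, 0], 0],
    [[0, 0, 0.3], [0, 0, 0], 0],
    [[0, 0, 0.4], [0, 0, 0], 0],
    [[0, 0, 0.5], [0, 0, 0], 0]
  ]
}}

```text
time_s: 15.35
tool_pos: [562.3, 67.2, 153.0]
tool_rot: [0.0, -0.281, 0.96, 0.0]
force: [-0.8, 0.6, -0.1]
finger_gap: 0.001
finger_force: 0.0
```

```bash
python3 - <<'E'
from h import *
o=observe();print(o['tool_pos'],o['force'])
s=cam('scene');t=cam('top')
a=[cv2.resize(c['color'][y:y+h,x:x+w,::-1],(400,400),interpolation=2) for c,x,y,w,h in((s,245,140,110,110),(t,198,165,100,100))]
cv2.imwrite('pics/g5.png',np.hstack(a))
E
```

```text
[562.329957    67.21754757 152.98285941] [-0.80252077  0.59995181 -0.11489065]
```

View pics/g5.png

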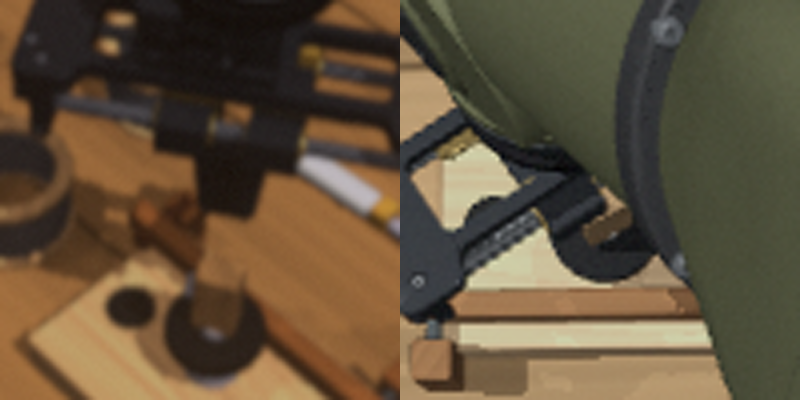

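The grip is still fully pushed in, at about (220,270) in the scene crop, with the shut fingers above it. They slipped off, so I'll check for a sideways offset between the tool and the grip numerically.

```bash
python3 - <<'E'
from h import *
s=cam('scene');t=cam('top')
o=observe();T=o['tool_pos'];print(o['tool_rot'])
f=lambda p:((p-np.array([245,140]))*400/110).round()
print('tcp in crop',f(proj(s,T))[0],'seen tips about (228,215)')
d=np.array([.545,-.839,0]);e=np.array([.839,.545,0])
for z in(70,76,102,122): print(z,f(proj(s,[562.,66.5,z]))[0],((proj(t,[562,66.5,z])-[198,165])*4).round()[0])
C=[np.array([562,66.5,122])+12*a*d+9*b*e for a in(-1,1) for b in(-1,1)]
print('top corners scene',f(proj(s,C)).tolist()); 
# button blob in scene: bluish-grey bright pixel near grip foot
g=s['color'][190:250,285:325].astype(int); m=(g[:,:,2]>g[:,:,0]-5)&(g.sum(2)>200)
print((np.argwhere(m)[:,::-1]+[285,190]).tolist())
print('button proj',proj(s,np.array([562,66.5,102])+17*d), 'axis62',proj(s,[562,66.5,62]))
m=cv2.cvtColor(s['color'],cv2.COLOR_RGB2GRAY)[185:235:2,288:322:2];print(m)
E
```

```text
[ 1.96504771e-05 -2.81053214e-01  9.59692185e-01  2.10593566e-06]
tcp in crop [223. 232.] seen tips about (228,215)
70 [214. 321.] [204. 223.]
76 [215. 315.] [203. 220.]
102 [217. 288.] [200. 209.]
122 [219. 266.] [197. 199.]
top corners scene [[246.0, 256.0], [239.0, 285.0], [200.0, 248.0], [193.0, 276.0]]
[]
button proj [[295.90246145 217.46219936]] axis62 [[303.6431199  230.38218705]]
[[102 101 105 107 104  59  23  24  22  23  22  23  23  24  23  29  25]
 [107 103 101 103 103  63  24  22  22  24  19  24  23  25  25  58  62]
 [108 107 104 102 103  65  24  24  22  22  22  23  23  22  34  98 109]
 [ 85  95  93  93  90  64  24  25  24  23  24  23  23  25  49 109 115]
 [ 68  69  66  62  56  55  25  24  23  25  25  23  26  28  68 112 114]
 [ 68  62  59  44  41  48  27  23  22  23  25  23  28  32  90 111 110]
 [ 69  49  41  40  47  57  37  34  29  27  29  27  26  39 104 110 111]
 [ 65  48  38  44  56  50  44  83  83  74  61  47  40  69 109 114 113]
 [ 60  56  47  41  45  38  47  98 111 108 100  94  92 103 108 112 112]
 [ 55  60  59  50  47  40  51  95 105 110 109 106 103 106 108 107 111]
[... 366 characters left out ...]
110  90  60  69 107 113 108 101 100 106  98 112 112 112 115]
 [154 151 133 112  82  66  81  97 103 103 102  94  91 115 113 114 112]
 [139 139 148 129  82  62  59  64  70  73  82  79  76 106 116 116 113]
 [106 108 109  73  53  53  59  60  60  55  58  58  48  73  99 114 117]
 [ 94 101  60  31  32  49  55  56  56  54  56  55  35  42  70  97 114]
 [ 88  87  38  29  33  52  59  59  59  55  59  54  38  34  48  83  95]
 [ 92  66  34  34  33  54  60  58  59  58  59  52  35  34  39  75  87]
 [101  58  35  33  35  47  57  68  64  57  61  43  32  34  36  61  89]
 [101  55  32  37  35  35  52  90  93  66  54  37  34  33  33  46  73]
 [100  60  35  35  33  35  38  53  66  52  38  34  33  37  34  39  50]]
```

```bash
python3 - <<'E'
from h import *
s=cam('scene');t=cam('top')
print('spot tri',tri(t,(255,213.2),s,(303.4,231.3)))
d=np.array([.545,-.839,0])
for z in(85,95,102,109):
  p=np.array([562,66.5,z])+17*d; print(z,(proj(t,p)*5-np.array([208,185])*5+[400,0]).round(),(proj(s,p)*5-np.array([270,195])*5).round())
for z in(70,76,85,102): print('spot in scene on z',z,onz(s,(303.4,231.3),z).round(1),'strip top',onz(t,(255,213.2),z).round(1))
for z in(122,111): print(z,onz(s,(306.5,217.5),z))
for g in (0,): print('tcp top crop g5',(proj(t,observe()['tool_pos'])-[198,165])*4+[400,0])
E
```

```text
spot tri (array([571.6716731 ,  62.30744098,  68.91062096]), np.float64(18.397519391083534))
85 [[639. 145.]] [[128. 137.]]
95 [[638. 140.]] [[129. 123.]]
102 [[638. 135.]] [[130. 112.]]
109 [[637. 131.]] [[130. 102.]]
spot in scene on z 70 [567.8  70.8  70. ] strip top [576.4  54.5  70. ]
spot in scene on z 76 [570.7  73.2  76. ] strip top [575.1  54.3  76. ]
spot in scene on z 85 [575.   76.8  85. ] strip top [573.   53.9  85. ]
spot in scene on z 102 [583.3  83.6 102. ] strip top [569.2  53.2 102. ]
122 [567.35444455  74.79872614 122.        ]
111 [561.5707993  70.1026453 111.       ]
tcp top crop g5 [[591.51039699 184.51258165]]
```

The tips seem to sit about 20 mm higher than the reported TCP. In the last crops they reach only just below the spool's top, and the slip came at TCP about 97. I'll touch the top of the grip (122 mm) with the shut fingers to measure the offset.

>>> {"op": "send_rows", "data": {
  "deltas": [
    [[0, 0, -0.2], [0, 0, 0], 0],
    [[0, 0, -0.3], [0, 0, 0], 0],
    [[0, 0, -0.3], [0, 0, 0], 0]
  ]
}}

```text
time_s: 16.02
tool_pos: [561.4, 67.1, 127.1]
tool_rot: [-0.001, -0.281, 0.96, 0.0]
force: [-0.0, -0.3, -0.2]
finger_gap: 0.002
finger_force: 0.0
```

>>> {"op": "send_rows", "data": {
  "deltas": [
    [[0, 0, -0.04], [0, 0, 0], 0],
    [[0, 0, -0.08], [0, 0, 0], 0],
    [[0, 0, -0.08], [0, 0, 0], 0]
  ]
}}

```text
time_s: 16.4
tool_pos: [562.2, 67.2, 121.8]
tool_rot: [-0.0, -0.281, 0.96, 0.0]
force: [0.3, -0.2, -0.5]
finger_gap: 0.009
finger_force: 0.0
```

>>> {"op": "send_rows", "data": {
  "deltas": [
    [[0, 0, -0.03], [0, 0, 0], 0],
    [[0, 0, -0.06], [0, 0, 0], 0]
  ]
}}

```text
time_s: 16.65
tool_pos: [562.4, 67.2, 117.1]
tool_rot: [0.0, -0.281, 0.96, 0.0]
force: [1.4, -0.5, 1.0]
finger_gap: 0.005
finger_force: 0.0
```

No contact at 117, so there is an offset. Continuing.

>>> {"op": "send_rows", "data": {
  "deltas": [
    [[0, 0, -0.03], [0, 0, 0], 0],
    [[0, 0, -0.06], [0, 0, 0], 0],
    [[0, 0, -0.06], [0, 0, 0], 0]
  ]
}}

```text
time_s: 17.02
tool_pos: [562.1, 67.2, 112.1]
tool_rot: [-0.0, -0.281, 0.96, 0.0]
force: [0.4, 0.3, 0.1]
finger_gap: 0.004
finger_force: 0.0
```

>>> {"op": "send_rows", "data": {
  "deltas": [
    [[0, 0, -0.03], [0, 0, 0], 0],
    [[0, 0, -0.03], [0, 0, 0], 0]
  ]
}}

```text
time_s: 17.27
tool_pos: [562.2, 67.2, 109.8]
tool_rot: [-0.0, -0.281, 0.96, 0.0]
force: [-0.6, -0.6, 0.2]
finger_gap: -0.0
finger_force: 0.0
```

>>> {"op": "send_rows", "data": {
  "deltas": [
    [[0, 0, -0.03], [0, 0, 0], 0],
    [[0, 0, -0.03], [0, 0, 0], 0]
  ]
}}

```text
time_s: 17.52
tool_pos: [562.1, 67.2, 107.3]
tool_rot: [-0.0, -0.281, 0.96, 0.0]
force: [-0.1, -0.6, -1.0]
finger_gap: 0.005
finger_force: 0.0
```

>>> {"op": "send_rows", "data": {
  "deltas": [
    [[0, 0, -0.03], [0, 0, 0], 0],
    [[0, 0, -0.03], [0, 0, 0], 0]
  ]
}}

```text
time_s: 17.77
tool_pos: [562.2, 67.2, 104.9]
tool_rot: [-0.0, -0.281, 0.96, 0.0]
force: [0.7, 0.0, -0.0]
finger_gap: 0.005
finger_force: 0.0
```

>>> {"op": "send_rows", "data": {
  "deltas": [
    [[0, 0, -0.03], [0, 0, 0], 0],
    [[0, 0, -0.03], [0, 0, 0], 0]
  ]
}}

```text
time_s: 18.02
tool_pos: [562.2, 67.2, 102.6]
tool_rot: [-0.0, -0.281, 0.96, 0.0]
force: [-0.7, 1.0, 0.6]
finger_gap: 0.003
finger_force: 0.0
```

>>> {"op": "send_rows", "data": {
  "deltas": [
    [[0, 0, -0.03], [0, 0, 0], 0],
    [[0, 0, -0.03], [0, 0, 0], 0]
  ]
}}

```text
time_s: 18.27
tool_pos: [562.2, 67.2, 100.1]
tool_rot: [-0.0, -0.281, 0.96, 0.0]
force: [0.6, -0.2, 0.1]
finger_gap: 0.003
finger_force: 0.0
```

>>> {"op": "send_rows", "data": {
  "deltas": [
    [[0, 0, -0.03], [0, 0, 0], 0],
    [[0, 0, -0.03], [0, 0, 0], 0]
  ]
}}

```text
time_s: 18.52
tool_pos: [562.2, 67.2, 97.7]
tool_rot: [-0.0, -0.281, 0.96, 0.0]
force: [-0.4, -0.7, -0.4]
finger_gap: 0.005
finger_force: 0.0
```

```bash
python3 - <<'E'
from h import *
s=cam('scene');t=cam('top')
a=[cv2.resize(c['color'][y:y+h,x:x+w,::-1],(400,400),interpolation=2) for c,x,y,w,h in((s,265,165,80,80),(t,208,170,80,80))]
cv2.imwrite('pics/g6.png',np.hstack(a))
T=observe()['tool_pos'];print((proj(s,T)-[265,165])*5)
E
```

```text
[[198.83920549 278.32946079]]
```

View pics/g6.png

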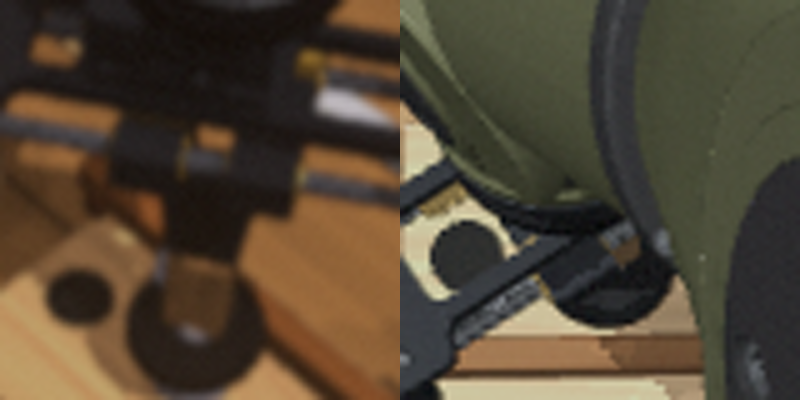

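The scene crop shows the tips ending at about y=260, right on the near top edge of the cork, so contact should be close. Continuing the probe.

>>> {"op": "send_rows", "data": {
  "deltas": [
    [[0, 0, -0.03], [0, 0, 0], 0],
    [[0, 0, -0.03], [0, 0, 0], 0]
  ]
}}

```text
time_s: 18.88
tool_pos: [562.6, 67.3, 96.1]
tool_rot: [0.0, -0.281, 0.96, -0.0]
force: [-1.3, 0.2, 5.2]
finger_gap: 0.005
finger_force: 2.4
```

>>> {"op": "send_rows", "data": {
  "deltas": [
    [[0, 0, -0.03], [0, 0, 0], 0],
    [[0, 0, -0.03], [0, 0, 0], 0]
  ]
}}

```text
time_s: 19.12
tool_pos: [562.7, 67.3, 95.9]
tool_rot: [0.001, -0.281, 0.96, -0.001]
force: [-5.9, -1.1, 23.7]
finger_gap: 0.003
finger_force: 11.8
```

Contact at TCP about 96.5 against the known 122 mm means the tips are 25 mm above the reported TCP. I'll open and regrasp with TCP near 64, which puts the tips at 89.

>>> {"op": "send_rows", "data": {
  "deltas": [
    [[0, 0, 0.3], [0, 0, 0], 1],
    [[0, 0, 0.3], [0, 0, 0], 1],
    [[0, 0, 0.3], [0, 0, 0], 1],
    [[0, 0, 0.3], [0, 0, 0], 1],
    [[0, 0, 0.3], [0, 0, 0], 1]
  ]
}}

```text
time_s: 19.75
tool_pos: [561.9, 67.2, 116.5]
tool_rot: [-0.001, -0.281, 0.96, 0.0]
force: [-0.2, 0.1, 0.6]
finger_gap: 0.547
finger_force: 0.0
```

>>> {"op": "send_rows", "data": {
  "deltas": [
    [[0, 0, 0], [0, 0, 0], 1],
    [[0, 0, -0.2], [0, 0, 0], 1],
    [[0, 0, -0.3], [0, 0, 0], 1],
    [[0, 0, -0.4], [0, 0, 0], 1],
    [[0, 0, -0.4], [0, 0, 0], 1]
  ]
}}

```text
time_s: 20.38
tool_pos: [561.7, 67.2, 84.3]
tool_rot: [-0.001, -0.281, 0.96, 0.0]
force: [0.7, -0.2, 0.1]
finger_gap: 0.998
finger_force: 0.0
```

>>> {"op": "send_rows", "data": {
  "deltas": [
    [[0, 0, -0.1], [0, 0, 0], 1],
    [[0, 0, -0.2], [0, 0, 0], 1],
    [[0, 0, -0.25], [0, 0, 0], 1],
    [[0, 0, -0.25], [0, 0, 0], 1]
  ]
}}

```text
time_s: 20.88
tool_pos: [562.1, 67.2, 64.8]
tool_rot: [-0.0, -0.281, 0.96, 0.0]
force: [0.1, -0.1, 1.2]
finger_gap: 0.997
finger_force: 0.0
```

>>> {"op": "send_rows", "data": {
  "deltas": [
    [[0, 0, 0], [0, 0, 0], 0],
    [[0, 0, 0], [0, 0, 0], 0],
    [[0, 0, 0], [0, 0, 0], 0],
    [[0, 0, 0], [0, 0, 0], 0],
    [[0, 0, 0], [0, 0, 0], 0]
  ]
}}

```text
time_s: 21.5
tool_pos: [562.3, 67.2, 65.2]
tool_rot: [0.0, -0.281, 0.96, 0.0]
force: [0.0, 0.3, -0.5]
finger_gap: 0.455
finger_force: 0.0
```

>>> {"op": "send_rows", "data": {
  "deltas": [
    [[0, 0, 0], [0, 0, 0], 0],
    [[0, 0, 0], [0, 0, 0], 0],
    [[0, 0, 0], [0, 0, 0], 0],
    [[0, 0, 0], [0, 0, 0], 0],
    [[0, 0, 0], [0, 0, 0], 0]
  ]
}}

```text
time_s: 22.12
tool_pos: [563.0, 66.7, 65.3]
tool_rot: [0.0, -0.281, 0.96, -0.0]
force: [3.9, -4.0, -1.5]
finger_gap: 0.275
finger_force: 30.0
```

>>> {"op": "send_rows", "data": {
  "deltas": [
    [[0, 0, 0.05], [0, 0, 0], 0],
    [[0, 0, 0.1], [0, 0, 0], 0],
    [[0, 0, 0.15], [0, 0, 0], 0]
  ]
}}

```text
time_s: 22.5
tool_pos: [563.0, 66.7, 77.0]
tool_rot: [0.0, -0.281, 0.96, -0.0]
force: [5.3, -3.3, -4.1]
finger_gap: 0.278
finger_force: 30.0
```

It rises with a 4 N pull, so it is drawing out.

>>> {"op": "send_rows", "data": {
  "deltas": [
    [[0, 0, 0.1], [0, 0, 0], 0],
    [[0, 0, 0.2], [0, 0, 0], 0],
    [[0, 0, 0.3], [0, 0, 0], 0],
    [[0, 0, 0.4], [0, 0, 0], 0],
    [[0, 0, 0.5], [0, 0, 0], 0]
  ]
}}

```text
time_s: 23.12
tool_pos: [563.0, 66.7, 117.1]
tool_rot: [0.0, -0.281, 0.96, -0.0]
force: [4.7, -2.4, -4.2]
finger_gap: 0.284
finger_force: 30.0
```

>>> {"op": "send_rows", "data": {
  "deltas": [
    [[0, 0, 0.1], [0, 0, 0], 0],
    [[0, 0, 0.2], [0, 0, 0], 0],
    [[0, 0, 0.3], [0, 0, 0], 0],
    [[0, 0, 0.4], [0, 0, 0], 0],
    [[0, 0, 0.5], [0, 0, 0], 0]
  ]
}}

```text
time_s: 23.75
tool_pos: [563.0, 66.6, 157.0]
tool_rot: [0.0, -0.281, 0.96, -0.0]
force: [4.8, -2.5, -4.8]
finger_gap: 0.275
finger_force: 30.0
```

>>> {"op": "send_rows", "data": {
  "deltas": [
    [[0, 0, 0.07], [0, 0, 0], 0],
    [[0, 0, 0.14], [0, 0, 0], 0],
    [[0, 0, 0.2], [0, 0, 0], 0],
    [[0, 0, 0.25], [0, 0, 0], 0],
    [[0, 0, 0.28], [0, 0, 0], 0]
  ]
}}

```text
time_s: 24.38
tool_pos: [563.0, 66.7, 179.3]
tool_rot: [0.0, -0.281, 0.96, -0.0]
force: [5.8, -2.4, -2.6]
finger_gap: 0.279
finger_force: 30.0
```

>>> {"op": "send_rows", "data": {
  "deltas": [
    [[0, 0, 0.03], [0, 0, 0], 0],
    [[0, 0, 0.06], [0, 0, 0], 0],
    [[0, 0, 0.06], [0, 0, 0], 0]
  ]
}}

```text
time_s: 24.75
tool_pos: [563.0, 66.7, 184.3]
tool_rot: [0.001, -0.281, 0.96, -0.0]
force: [4.3, -3.4, -1.2]
finger_gap: 0.277
finger_force: 30.0
```

>>> {"op": "send_rows", "data": {
  "deltas": [
    [[0, 0, 0.01], [0, 0, 0], 0],
    [[0, 0, 0.015], [0, 0, 0], 0],
    [[0, 0, 0.015], [0, 0, 0], 0]
  ]
}}

```text
time_s: 25.12
tool_pos: [563.0, 66.7, 185.2]
tool_rot: [0.0, -0.281, 0.96, -0.0]
force: [5.4, -3.0, -2.1]
finger_gap: 0.281
finger_force: 30.0
```

>>> {"op": "send_rows", "data": {
  "deltas": [
    [[0, 0, 0.015], [0, 0, 0], 0],
    [[0, 0, 0.015], [0, 0, 0], 0],
    [[0, 0, 0.015], [0, 0, 0], 0],
    [[0, 0, 0.015], [0, 0, 0], 0]
  ]
}}

```text
time_s: 25.62
tool_pos: [562.9, 66.7, 185.4]
tool_rot: [0.0, -0.281, 0.96, -0.0]
force: [7.6, -2.6, -11.4]
finger_gap: 0.278
finger_force: 30.0
```

```bash
python3 - <<'E'
from h import *
o=observe();print(o['tool_pos'],o['force'],o['finger_gap'])
s=cam('scene');t=cam('top')
a=[cv2.resize(c['color'][y:y+h,x:x+w,::-1],(400,400),interpolation=2) for c,x,y,w,h in((s,240,120,120,120),(s,140,80,120,120))]
cv2.imwrite('pics/g7.png',np.hstack(a))
for z in(70,76,196,222):print(z,(proj(s,[563,67,z])-[240,120])/120*400)
E
```

```text
[562.93704901  66.67514161 185.36877869] [  7.59005874  -2.64931544 -11.35630302] 0.2778555990102298
70 [[212.2552844  362.21406686]]
76 [[212.77208148 356.70748107]]
196 [[224.62917196 230.129182  ]]
222 [[227.64896042 197.81859166]]
```

View pics/g7.png

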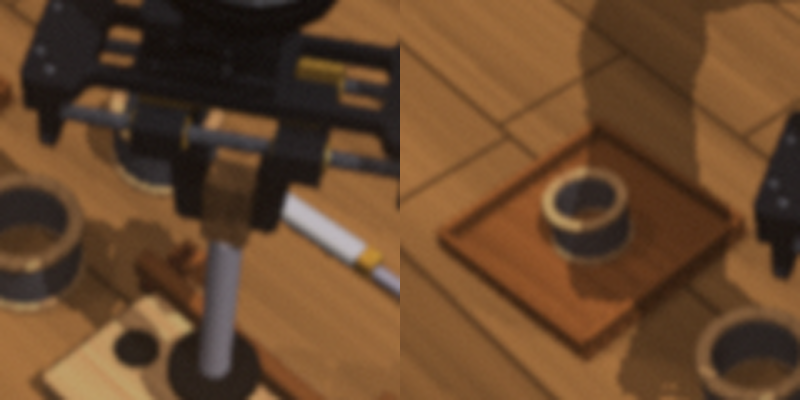

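The grip is held at the hard stop: the travel is 120 mm and the pull rose to 11 N. The stem is fully drawn out, from (215,370) to (225,240), and the spool stands flat in the tray at (587,215). Handing in.

```bash
python3 -c "
from rig import hand_in
print(hand_in())"
```

```text
the job is handed in; nothing more can be done
None
```

I handed the job in with the spool flat in the tray and the grip held at its second stop, button squeezed in. The first pull slipped off the grip and I regrasped lower. The hand-in gave no verdict, and I did not re-measure the tin, weights and marlinspike at the end.

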